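# Move the tall glass cassette from the slotted rack to the tank

### The arm

A 7-joint arm with a two-finger parallel gripper is mounted at the origin on the work surface. World frame = base frame: x ahead of the robot, y to its left, z up, the work surface at z = 0. Lengths are in m, angles in rad, forces in N, time in s.
With the tool pointing down it reaches from about 0.4 to 0.85 m from the base axis. Payload 6.9 kg.
Tool frame: the origin (TCP) lies on the centre line of the jaws, within the pads' length; the fingertips stand 22 mm ahead of it and the grasp point (between the pads) lies 3 mm ahead of it (robot.nose_length is the distance from the TCP to the fingertips, in m); x points along the fingers, y is the direction in which the jaws open and shut, and the axes are right-handed (so a half turn about x gives the same grasp; the last joint's range is limited). The gripper opens to 85 mm and grips with 20 to 120 N. Pads are 22 mm wide; open, the fingers measure 114 mm over their backs; the gripper's body (76 mm by 85 mm) begins 54 mm behind the grasp point. The pads swing forward as they close: fully open they stand 13 mm farther back than shut.
Start: joints at [1.3, 0.507, -0.238, 1.5, 0.126, 1.149, -0.155], TCP at [0.229, -0.581, 0.253] pointing down, gripper open.
Joint ranges: [-3.08, 3.08], [-0.24, 2.05], [-1.43, 1.35], [0, 2.5], [-1.52, 4.66], [0.17, 1.96], [-2.89, 2.89]. Speed limits (rad/s): [2.39, 2.39, 3.14, 3.14, 3.14, 3.14, 3.14].

### API

Orientations are given as a 3x3 rotation matrix whose columns are the frame's x, y, z axes.
In Python, from station import read_state, grab_frame, get_calibration, workorder, robot gives the robot as it stands.
- The arm moves only by the tool move_arm, never from a script. Its argument "targets" is a list of rows, each an object of numbers: "fingers": the opening, from 0 (shut) to 1 (fully open); "x", "y", "z": the shift along the world's x, y, z in mm; "turn": the turn about the world's z in rad. In form: [{"fingers": .., "x": .., "y": .., "z": .., "turn": ..}, ...]. A call has 1 to 12 rows; each row shifts and turns the pose as measured when the row begins; what a row does not reach is not made up. A row lasts 1/10 s, in which the tool goes at most 50 mm and 8.59 degrees, less where a joint would pass 70% of its speed; a pose out of reach is approached as far as the arm can. A call with a gripper value outside its range is refused whole. The fingers move at their own pace and stop on an object; "squeeze" is the grip in N (left out, the last holds). Time passes only in rows, so rows that do not move let the fingers close. It gives the time, the measured TCP pose, the force and the opening at its end, in the units of the state.
- read_state(): the state, without advancing time (a new reading comes with each control period).
- grab_frame(name): name is "scene" or "top"; returns the picture (480x640x3 uint8, red, green, blue); there is no depth.
- get_calibration(name): a dict with "intrinsics" (3x3 intrinsics, pixels), "R" (3x3) and "t" (3): a world point X has camera coordinates R X + t. Camera axes: x right, y down, z forward; pixel columns grow to the right and rows downward; lengths in m; the calibration is good to about 2 mm. A picture is of the moment at which its call begins. get_calibration takes no time and is no camera call.
- workorder.sign_off(): hands the job in, once; it reports no verdict.
The state is a dict: "time_s": time; "joint_positions": joint angles; "qvel": joint speeds; "tau": joint torques, N m; "ee_pos": TCP position; "orientation": TCP orientation; "contact_force": force on the tool from outside, world axes, zero at the start; "moment": the same for the moment, N m; "width": finger opening in m.
Only numpy, scipy, OpenCV 4.12 (cv2) and the standard library are available. Lean on these libraries where they do the work, as an engineer would, in place of code of your own. Each camera call takes 0.05 s, during which the arm holds its last target.

### The job

Slide the tall glass cassette straight up out of its slot in the rack and stand it on its lower edge in the empty narrow tank, lengthwise along the tank. It is glass, so lower it gently to the tank's floor rather than dropping it, and leave the two short cassettes standing in the rack as they are.

Things in the scene. Friction and masses are not known exactly. Their poses are not given: they have to be found in the camera images.
- tall_mid (a point): Centre, half-way up, of the tall cassette: a rigid flat panel (white ceramic plate and glass plate face to face), 8 mm thick (x), 100 mm wide (y), 150 mm tall (z up), 0.2 to 0.3 kg, upright in one of three slots of the rack. Its top edge is 75 mm above this point, its lower edge 75 mm below; its top stands 60 mm above those of the short ones. The rack guides only its two side edges.
- short_a_mid (a point): Centre, half-way up, of a short cassette of the same make: 8 mm thick (x), 100 mm wide (y), only 90 mm tall, upright in another slot of the same fixed rack; leave it alone. The rack: base 160 x 126 mm, grey slotted end pieces 56 mm tall; four parallel slots 36 mm apart, each 12 mm wide and 40 mm deep; slot floor 12 mm above the bench.
- short_b_mid (a point): Centre, half-way up, of the other short cassette, the same as the first (8 x 100 x 90 mm), upright in a third slot of the rack; leave it alone. The fourth slot, at the end of the rack away from the robot, is empty.
- tank_in (a point): Centre of the inner floor of the tank, a fixed narrow open grey trough on a foot plate. Inside: 32 mm wide (x), 130 mm long (y), 75 mm deep (z up); walls 5 mm; floor 11 mm and rim 86 mm above the bench. A cassette set down in it leans on the tank's side once released, as it should. What stands between rack and tank is less than 100 mm tall.
There are look-alikes about, which are no part of the job. Leave any orange look-alike of the part that bears tank_in alone. What is shaped like the part that bears tall_mid but black is not meant.

How it is judged:
By the outcome, as a careful person would: the job done as asked, in the order asked, and still so for the second after the job is handed in, with the robot touching nothing.
It also fails if it takes over 38 s, if anything falls off the work surface, if the arm or the gripper's body presses on something with over 40 N, if the wrist force passes 120 N, or if a joint passes its speed limit or range.

## Working session

There is one attempt and no reset: what is moved stays moved. The work goes in short steps, Python scripts to look and compute and a tool call to move; the robot and the scene stay as the last step left them, time stands still between calls to the robot, and variables do not carry over. Pictures are saved under pics/ and viewed, and the job is handed in when it is done.

Besides the shell and the picture viewer there is one more tool, called after "Call:" by a JSON object that holds its "api" and its "payload". move_arm: Moves the arm, as the interface text tells. Its arguments: {"type":"object","properties":{"targets":{"type":"array","items":{"type":"object","properties":{"fingers":{"type":"number"},"x":{"type":"number"},"y":{"type":"number"},"z":{"type":"number"},"turn":{"type":"number"}}}},"squeeze":{"type":"number"}},"required":["targets"]}

```bash
mkdir -p pics; cat > h.py <<'E'
from station import read_state, grab_frame, get_calibration, workorder, robot
import numpy as np, cv2
def save(n,im): cv2.imwrite('pics/'+n+'.png', im[:,:,::-1])
def ray(c,u,v):
    k=get_calibration(c);K,R,t=[np.array(k[a]) for a in('intrinsics','R','t')]
    return -R.T@t, R.T@np.linalg.inv(K)@np.array([u,v,1.])
def onz(c,u,v,z):
    o,d=ray(c,u,v); return o+d*(z-o[2])/d[2]
def proj(c,X):
    k=get_calibration(c);K,R,t=[np.array(k[a]) for a in('intrinsics','R','t')]
    p=K@(R@np.array(X)+t); return p[:2]/p[2]
def tri(a,b):
    (o,d),(p,e)=ray('scene',*a),ray('top',*b)
    A=np.stack([d,-e],1); s=np.linalg.lstsq(A,p-o,rcond=None)[0]
    P,Q=o+s[0]*d,p+s[1]*e; return (P+Q)/2,np.linalg.norm(P-Q)
E
python3 - <<'E'
from h import *
for c in('scene','top'):
    save(c+'0',grab_frame(c)); k=get_calibration(c); print(c,-np.array(k['R']).T@np.array(k['t']),np.array(k['R'])[2])
s=read_state();print(s)
E
```

```text
scene [ 1.0422913  -0.2196545   0.55126854] [-0.75239208  0.20232444 -0.62687398]
top [ 0.3990042  -0.04460954  1.13428128] [ 0.04618183 -0.01941834 -0.99874429]
{'time_s': 0.1, 'joint_positions': array([ 1.30048751,  0.50827802, -0.23756222,  1.5009898 ,  0.12568349,
        1.14887407, -0.15474889]), 'qvel': array([ 4.39292281e-04, -3.65681094e-03, -3.25518366e-04, -2.81580528e-03,
        8.95167790e-05, -9.33671007e-04,  6.94535532e-05]), 'tau': array([-4.69773368e-03, -6.21827173e+01, -2.19467036e+00, -2.50199604e+01,
        1.24591560e-02,  7.86970515e-03,  3.92870982e-05]), 'ee_pos': array([ 0.22920327, -0.58104089,  0.25251741]), 'orientation': array([[-5.62628116e-04,  3.67097112e-01, -9.30182452e-01],
       [ 1.45737789e-03, -9.30181310e-01, -3.67097543e-01],
       [-9.99998780e-01, -1.56216674e-03, -1.16530577e-05]]), 'contact_force': array([ 0.33082567,  0.02598356, -0.04853433]), 'moment': array([-0.01156347,  0.05982272,  0.04601403]), 'width': 0.08555550616808716}
```

```bash
ls pics
```

```text
scene0.png
top0.png
```

View pics/scene0.png

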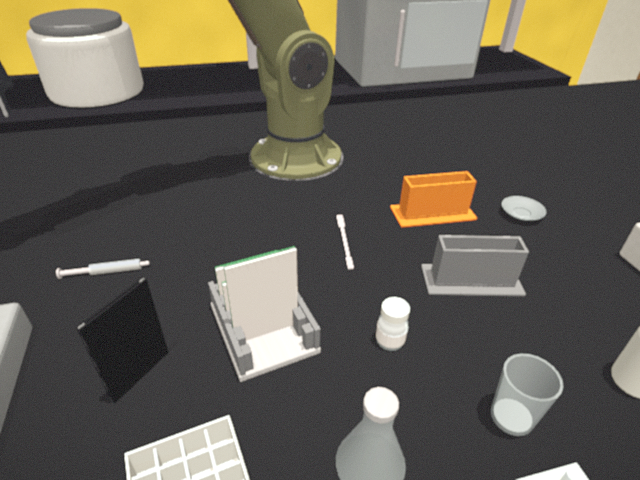

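View pics/top0.png

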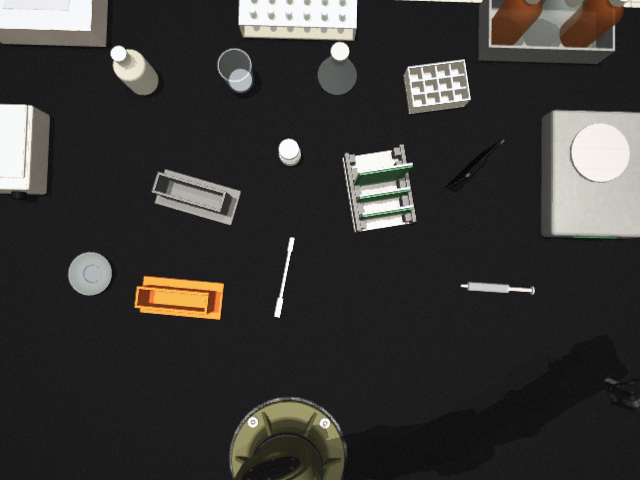

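The scene view shows the rack at about (265,310), the grey tank at (475,265), its orange look-alike at (435,197) and a black panel at (125,340). In the top view they are at (380,190), (197,195), (180,298) and (475,165). I'll enlarge crops to get the edges.

```bash
python3 - <<'E'
import cv2,numpy as np
t=cv2.imread('pics/top0.png');s=cv2.imread('pics/scene0.png')
a=cv2.resize(t[140:240,335:425],None,fx=5,fy=5,interpolation=2)
b=cv2.resize(t[160:235,145:250],None,fx=5,fy=5,interpolation=2)
cv2.imwrite('pics/t_rack.png',a);cv2.imwrite('pics/t_tank.png',b)
cv2.imwrite('pics/s_rack.png',cv2.resize(s[235:390,195:335],None,fx=3.8,fy=3.8,interpolation=2))
cv2.imwrite('pics/s_tank.png',cv2.resize(s[225:305,410:535],None,fx=5,fy=5,interpolation=2))
E
```

```text
(no output)
```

View pics/t_rack.png

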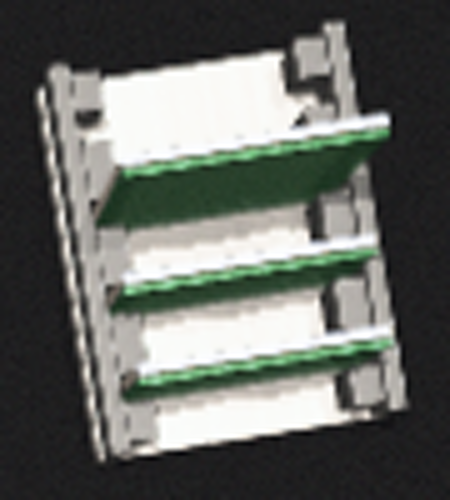

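View pics/t_tank.png

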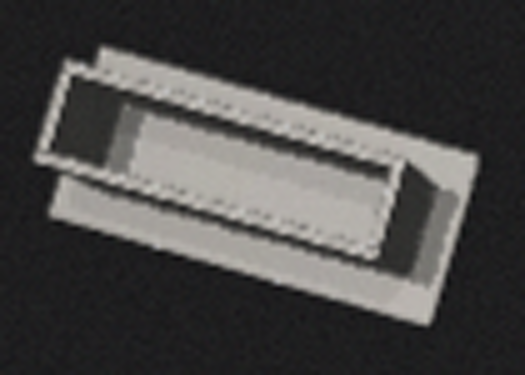

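View pics/s_rack.png

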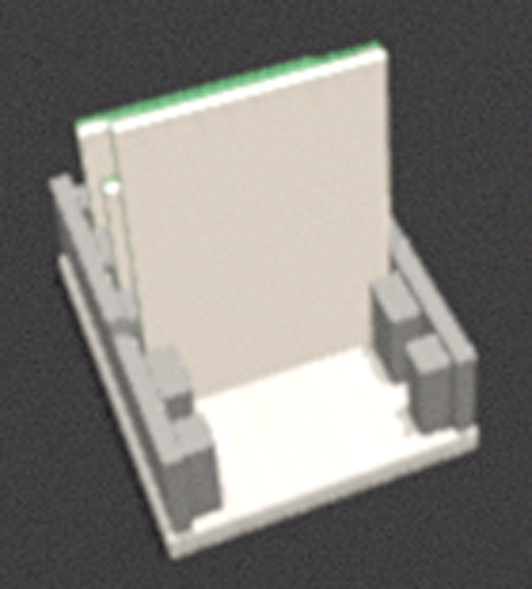

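View pics/s_tank.png

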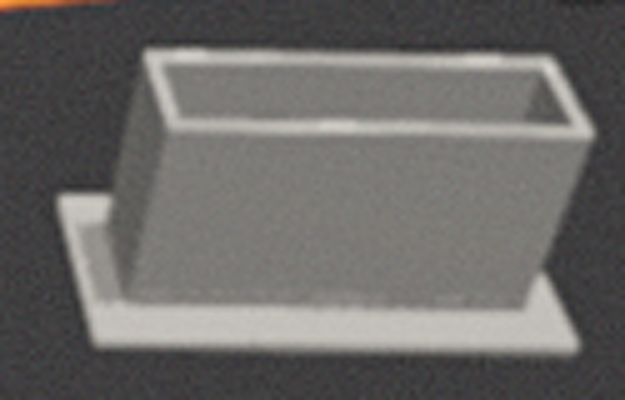

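```bash
python3 - <<'E'
from h import *
T=lambda x,y:(335+x/5-.4,140+y/5-.4)
S=lambda x,y:(195+x/3.8-.4,235+y/3.8-.4)
P={}
for n,p,z in(('tallL',(119,170),.162),('tallR',(388,127),.162),('shAL',(120,290),.102),('shAR',(377,248),.102),('shBL',(133,382),.102),('shBR',(393,340),.102)):
    P[n]=onz('top',*T(*p),z);print(n,P[n].round(4),((proj('scene',P[n])-[195,235]+.4)*3.8).round())
for a in('tall','shA','shB'):
    d=P[a+'R']-P[a+'L'];print(a,np.linalg.norm(d),(P[a+'L']+P[a+'R'])/2,np.degrees(np.arctan2(d[1],d[0])))
print('scene',[onz('scene',*S(*p),.162).round(4) for p in((115,132),(383,60),(80,122),(380,45))])
U=lambda x,y:(145+x/5-.4,160+y/5-.4)
V=lambda x,y:(410+x/5-.4,225+y/5-.4)
c=[onz('top',*U(*p),.086) for p in((68,60),(405,158),(378,258),(35,160))]
print('tank top',np.round(c,4),np.mean(c,0))
c=[onz('scene',*V(*p),.086) for p in((145,50),(552,57),(595,135),(172,130))]
print('tank scene',np.round(c,4),np.mean(c,0))
for c in [c]:
  for i in range(4):
    d=c[(i+1)%4]-c[i];print(np.linalg.norm(d),np.degrees(np.arctan2(d[1],d[0])))
E
```

```text
tallL [ 0.5693 -0.1214  0.162 ] [387.  48.]
tallR [ 0.5877 -0.22    0.162 ] [116. 123.]
shAL [ 0.533  -0.1274  0.102 ] [354. 112.]
shAR [ 0.5518 -0.2273  0.102 ] [105. 184.]
shBL [ 0.4973 -0.1331  0.102 ] [323.  59.]
shBR [ 0.516 -0.234  0.102] [ 80. 126.]
tall 0.10033428027832877 [ 0.57853693 -0.1707274   0.162     ] -79.43402561745522
shA 0.10159258688082648 [ 0.54239897 -0.17733681  0.102     ] -79.30451850243568
shB 0.10259401125700605 [ 0.50665365 -0.18357421  0.102     ] -79.46489522328301
scene [array([ 0.5922, -0.2207,  0.162 ]), array([ 0.5756, -0.1241,  0.162 ]), array([ 0.5842, -0.2318,  0.162 ]), array([ 0.567 , -0.1233,  0.162 ])]
tank top [[0.5767 0.2655 0.086 ]
 [0.5413 0.1328 0.086 ]
 [0.5017 0.1421 0.086 ]
 [0.537  0.2769 0.086 ]] [0.53917278 0.20432168 0.086     ]
tank scene [[0.4997 0.1417 0.086 ]
 [0.5358 0.2763 0.086 ]
 [0.5764 0.2652 0.086 ]
 [0.5416 0.1307 0.086 ]] [0.53837527 0.2034802  0.086     ]
0.1393076030528205 74.99322224630956
0.04204706327440618 -15.299598459349804
0.1389015422793678 -104.52021656012056
0.04322651023243299 165.2532565053746
```

The two views agree within about 2 mm.

- **Tall cassette:** top edge centre at (0.579, -0.172, 0.162). Its thickness direction is 10.6° from x. It is the second panel from the far end, at top (385,170), the one with the big dark-green face. The two shorts are at top (385,195) and (387,212). The black panel at (475,165) is not meant.
- **Tank:** the grey one, at (0.539, 0.204), with its long axis at 75.1°.

The enlarged crops confirm both. Next I move above the rack.

Call:
{"api": "move_arm", "payload": {"targets": [{"fingers": 1, "x": 29, "y": 34, "z": 0, "turn": 0.115}, {"fingers": 1, "x": 29, "y": 34, "z": 0, "turn": 0.115}, {"fingers": 1, "x": 29, "y": 34, "z": 0, "turn": 0.115}, {"fingers": 1, "x": 29, "y": 34, "z": 0, "turn": 0.115}, {"fingers": 1, "x": 29, "y": 34, "z": 0, "turn": 0.115}, {"fingers": 1, "x": 29, "y": 34, "z": 0, "turn": 0.115}, {"fingers": 1, "x": 29, "y": 34, "z": 0, "turn": 0.115}, {"fingers": 1, "x": 29, "y": 34, "z": 0, "turn": 0.115}, {"fingers": 1, "x": 29, "y": 34, "z": 0, "turn": 0.115}, {"fingers": 1, "x": 29, "y": 34, "z": 0, "turn": 0.115}, {"fingers": 1, "x": 29, "y": 34, "z": 0, "turn": 0.115}, {"fingers": 1, "x": 29, "y": 34, "z": 0, "turn": 0.115}], "squeeze": 40}}

```text
time_s: 1.3
ee_pos: [0.5779, -0.162, 0.2479]
orientation: [[-0.007, 0.975, 0.22], [-0.006, 0.22, -0.975], [-1.0, -0.008, 0.005]]
contact_force: [0.8, -0.2, -1.2]
width: 0.0854
```

Call:
{"api": "move_arm", "payload": {"targets": [{"fingers": 1, "x": 0, "y": 0, "z": 0, "turn": 0}, {"fingers": 1, "x": 0, "y": 0, "z": 0, "turn": 0}, {"fingers": 1, "x": 1, "y": -10, "z": -20, "turn": -0.037}, {"fingers": 1, "x": 0, "y": 0, "z": 0, "turn": 0}, {"fingers": 1, "x": 0, "y": 0, "z": 0, "turn": 0}]}}

```text
time_s: 1.8
ee_pos: [0.581, -0.1654, 0.2268]
orientation: [[-0.007, 0.981, 0.194], [-0.001, 0.194, -0.981], [-1.0, -0.007, -0.0]]
contact_force: [0.1, 0.9, 1.1]
width: 0.0861
```

Call:
{"api": "move_arm", "payload": {"targets": [{"fingers": 0.6, "x": -2, "y": -6, "z": -20, "turn": -0.012}, {"fingers": 0.6, "x": 0, "y": 0, "z": -20, "turn": 0}, {"fingers": 0.6, "x": 0, "y": 0, "z": 0, "turn": 0}, {"fingers": 0.6, "x": 0, "y": 0, "z": 0, "turn": 0}]}}

```text
time_s: 2.2
ee_pos: [0.5785, -0.1739, 0.1896]
orientation: [[-0.004, 0.984, 0.179], [-0.003, 0.179, -0.984], [-1.0, -0.005, 0.002]]
contact_force: [0.1, -0.4, 0.2]
width: 0.0511
```

```bash
python3 - <<'E'
from h import *
s=read_state();print(s['ee_pos'],s['orientation'][:,1],s['qvel'].round(3))
save('scene1',cv2.resize(grab_frame('scene')[100:400,150:450],None,fx=2,fy=2))
E
```

```text
[ 0.57846958 -0.17391374  0.18960643] [ 0.98380454  0.1791798  -0.00481997] [ 0.007  0.001 -0.001  0.01  -0.003  0.001  0.   ]
```

View pics/scene1.png

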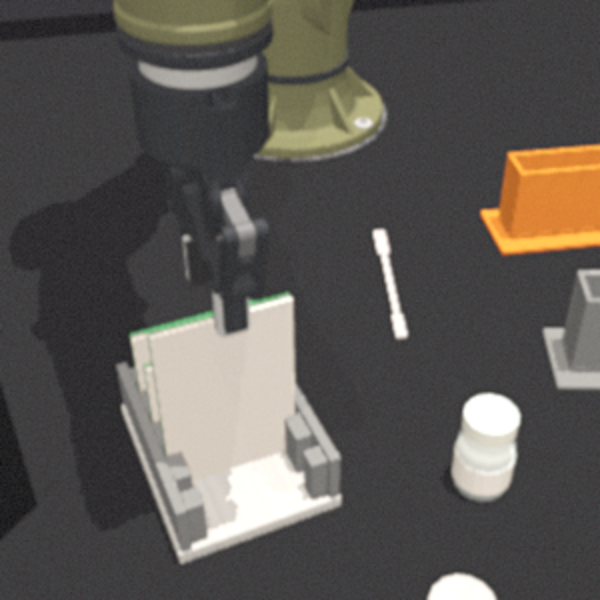

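The front finger at (232,320) straddles the tall panel near its middle, and the jaws are parallel to it. I'll go down and close.

Call:
{"api": "move_arm", "payload": {"targets": [{"fingers": 0.6, "x": 0.5, "y": 2, "z": -25, "turn": 0.003}, {"fingers": 0.6, "x": 0, "y": 0, "z": -20, "turn": 0}, {"fingers": 0.6, "x": 0, "y": 0, "z": -9, "turn": 0}, {"fingers": 0.6, "x": 0, "y": 0, "z": 0, "turn": 0}, {"fingers": 0.6, "x": 0, "y": 0, "z": 0, "turn": 0}]}}

```text
time_s: 2.75
ee_pos: [0.5821, -0.1723, 0.1409]
orientation: [[0.005, 0.983, 0.182], [-0.006, 0.182, -0.983], [-1.0, 0.004, 0.007]]
contact_force: [-0.5, -0.6, -0.4]
width: 0.0511
```

Call:
{"api": "move_arm", "payload": {"targets": [{"fingers": 0.3, "x": 0, "y": 0, "z": 0, "turn": 0}, {"fingers": 0.2, "x": 0, "y": 0, "z": 0, "turn": 0}, {"fingers": 0.15, "x": 0, "y": 0, "z": 0, "turn": 0}, {"fingers": 0.15, "x": 0, "y": 0, "z": 0, "turn": 0}]}}

```text
time_s: 3.15
ee_pos: [0.5835, -0.1725, 0.1439]
orientation: [[0.009, 0.983, 0.181], [-0.007, 0.181, -0.983], [-1.0, 0.007, 0.009]]
contact_force: [0.2, 0.1, 0.4]
width: 0.0129
```

Call:
{"api": "move_arm", "payload": {"targets": [{"fingers": 0.25, "x": 0, "y": 0, "z": 0, "turn": 0}, {"fingers": 0.25, "x": -3, "y": 1, "z": -4, "turn": 0}, {"fingers": 0.25, "x": -1, "y": 0, "z": -4, "turn": 0}, {"fingers": 0.25, "x": 0, "y": 0, "z": 0, "turn": 0}]}}

```text
time_s: 3.55
ee_pos: [0.579, -0.1714, 0.1354]
orientation: [[0.009, 0.983, 0.181], [-0.007, 0.181, -0.983], [-1.0, 0.008, 0.009]]
contact_force: [-0.3, 0.0, -0.7]
width: 0.021
```

```bash
python3 - <<'E'
from h import *
save('scene2',cv2.resize(grab_frame('scene')[200:400,180:350],None,fx=3,fy=3))
s=read_state();print(s['ee_pos'],s['orientation'].round(4),s['qvel'].round(3),s['contact_force'])
E
```

```text
[ 0.57921574 -0.17136326  0.13565467] [[ 0.0092  0.9834  0.1813]
 [-0.0072  0.1814 -0.9834]
 [-0.9999  0.0078  0.0087]] [-0.001 -0.003 -0.002 -0.011 -0.002  0.006  0.004] [-0.06216953 -0.81984017 -0.52742081]
```

View pics/scene2.png

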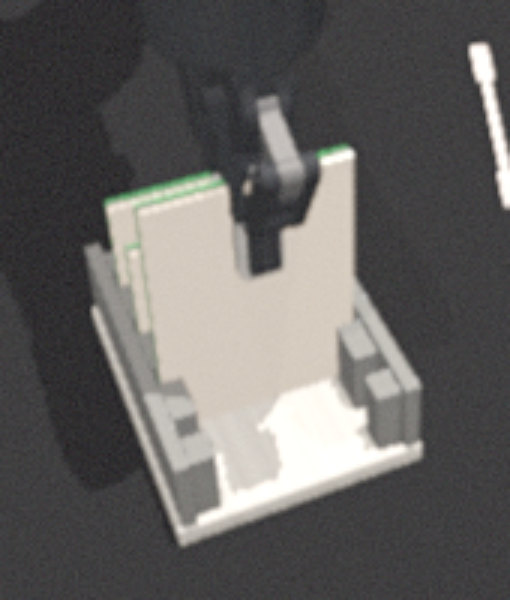

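The jaws are centred around the panel, with the front finger at (258,250), fully over it and clear of the shorts. Now I'll grip.

Call:
{"api": "move_arm", "payload": {"targets": [{"fingers": 0.12, "x": 0, "y": 0, "z": 0, "turn": 0}, {"fingers": 0.05, "x": 0, "y": 0, "z": 0, "turn": 0}, {"fingers": 0, "x": 0, "y": 0, "z": 0, "turn": 0}, {"fingers": 0, "x": 0, "y": 0, "z": 0, "turn": 0}, {"fingers": 0, "x": 0, "y": 0, "z": 0, "turn": 0}], "squeeze": 50}}

```text
time_s: 4.1
ee_pos: [0.5789, -0.1715, 0.1356]
orientation: [[0.008, 0.983, 0.181], [-0.007, 0.181, -0.983], [-1.0, 0.007, 0.009]]
contact_force: [-1.3, 0.3, 0.2]
width: 0.0075
```

Gripped, with the opening at 7.5 mm. I'll lift gently and watch the force.

Call:
{"api": "move_arm", "payload": {"targets": [{"fingers": 0, "x": 0, "y": 0, "z": 4, "turn": 0}, {"fingers": 0, "x": 0, "y": 0, "z": 5, "turn": 0}, {"fingers": 0, "x": 0, "y": 0, "z": 5, "turn": 0}, {"fingers": 0, "x": 0, "y": 0, "z": 0, "turn": 0}]}}

```text
time_s: 4.5
ee_pos: [0.5787, -0.1713, 0.1502]
orientation: [[0.008, 0.983, 0.181], [-0.007, 0.181, -0.983], [-1.0, 0.006, 0.008]]
contact_force: [-1.0, 0.5, -2.0]
width: 0.0073
```

Call:
{"api": "move_arm", "payload": {"targets": [{"fingers": 0, "x": 0, "y": 0, "z": 8, "turn": 0}, {"fingers": 0, "x": 0, "y": 0, "z": 8, "turn": 0}, {"fingers": 0, "x": 0, "y": 0, "z": 8, "turn": 0}, {"fingers": 0, "x": 0, "y": 0, "z": 8, "turn": 0}]}}

```text
time_s: 4.9
ee_pos: [0.5782, -0.1713, 0.1841]
orientation: [[0.006, 0.983, 0.181], [-0.006, 0.182, -0.983], [-1.0, 0.005, 0.007]]
contact_force: [0.7, -0.4, -1.8]
width: 0.0074
```

Call:
{"api": "move_arm", "payload": {"targets": [{"fingers": 0, "x": 0, "y": 0, "z": 12, "turn": 0}, {"fingers": 0, "x": 0, "y": 0, "z": 18, "turn": 0}, {"fingers": 0, "x": 0, "y": 0, "z": 18, "turn": 0}, {"fingers": 0, "x": 0, "y": 0, "z": 18, "turn": 0}, {"fingers": 0, "x": 0, "y": 0, "z": 12, "turn": 0}, {"fingers": 0, "x": 0, "y": 0, "z": 0, "turn": 0}]}}

```text
time_s: 5.5
ee_pos: [0.5785, -0.1708, 0.2707]
orientation: [[0.01, 0.983, 0.182], [-0.007, 0.182, -0.983], [-1.0, 0.009, 0.009]]
contact_force: [-0.6, -0.8, -2.9]
width: 0.0074
```

```bash
python3 - <<'E'
from h import *
save('scene3',grab_frame('scene'))
s=read_state();print(s['ee_pos'],s['contact_force'],s['moment'])
E
```

```text
[ 0.57820586 -0.17078822  0.26977187] [ 0.06246183  0.53290402 -2.56719933] [-1.21124671e-02 -1.28848201e-05 -1.61183302e-03]
```

View pics/scene3.png

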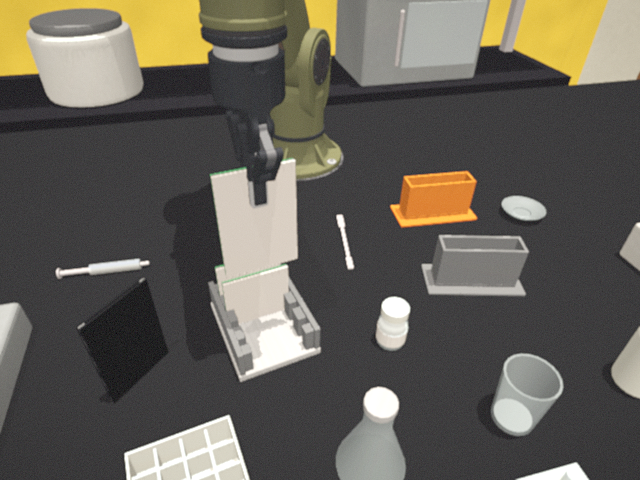

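The cassette is out and hangs upright, from (215,170) to (298,275). Both short cassettes still stand in the rack at (255,290). Its lower edge is about 146 mm up, so I can carry it across.

Call:
{"api": "move_arm", "payload": {"targets": [{"fingers": 0, "x": -2, "y": 15, "z": 0, "turn": -0.02}, {"fingers": 0, "x": -3, "y": 30, "z": 0, "turn": -0.038}, {"fingers": 0, "x": -3, "y": 30, "z": 0, "turn": -0.038}, {"fingers": 0, "x": -3, "y": 30, "z": 0, "turn": -0.038}, {"fingers": 0, "x": -3, "y": 30, "z": 0, "turn": -0.038}, {"fingers": 0, "x": -3, "y": 30, "z": 0, "turn": -0.038}, {"fingers": 0, "x": -3, "y": 30, "z": 0, "turn": -0.038}, {"fingers": 0, "x": -3, "y": 30, "z": 0, "turn": -0.038}, {"fingers": 0, "x": -3, "y": 30, "z": 0, "turn": -0.038}, {"fingers": 0, "x": -3, "y": 30, "z": 0, "turn": -0.038}, {"fingers": 0, "x": -3, "y": 30, "z": 0, "turn": -0.038}, {"fingers": 0, "x": -2, "y": 15, "z": 0, "turn": -0.02}]}}

```text
time_s: 6.75
ee_pos: [0.5353, 0.165, 0.2572]
orientation: [[-0.015, 0.966, -0.259], [-0.008, -0.259, -0.966], [-1.0, -0.012, 0.012]]
contact_force: [0.0, 0.4, -2.5]
width: 0.0072
```

Call:
{"api": "move_arm", "payload": {"targets": [{"fingers": 0, "x": 0, "y": 0, "z": 0, "turn": 0}, {"fingers": 0, "x": 0, "y": 0, "z": 0, "turn": 0}]}}

```text
time_s: 6.95
ee_pos: [0.5338, 0.1674, 0.2555]
orientation: [[-0.017, 0.967, -0.254], [-0.008, -0.254, -0.967], [-1.0, -0.015, 0.012]]
contact_force: [-0.6, -0.7, -3.5]
width: 0.0075
```

Call:
{"api": "move_arm", "payload": {"targets": [{"fingers": 0, "x": 3, "y": 19, "z": 2, "turn": 0}, {"fingers": 0, "x": 3, "y": 16, "z": 2, "turn": 0}, {"fingers": 0, "x": 0, "y": 0, "z": 0, "turn": 0}, {"fingers": 0, "x": 0, "y": 0, "z": 0, "turn": 0}]}}

```text
time_s: 7.35
ee_pos: [0.541, 0.1978, 0.2579]
orientation: [[-0.02, 0.966, -0.258], [-0.012, -0.259, -0.966], [-1.0, -0.016, 0.017]]
contact_force: [0.1, 0.3, -2.9]
width: 0.0072
```

```bash
python3 - <<'E'
from h import *
a=grab_frame('scene');b=grab_frame('top')
save('scene4',cv2.resize(a[60:310,370:570],None,fx=2.4,fy=2.4));save('top4',cv2.resize(b[110:260,120:280],None,fx=4,fy=4))
s=read_state();print(s['ee_pos'],s['orientation'].round(4),s['qvel'].round(3))
E
```

```text
[0.54091466 0.19781748 0.2579852 ] [[-0.0198  0.9657 -0.2588]
 [-0.0121 -0.2591 -0.9658]
 [-0.9997 -0.016   0.0168]] [ 0.001 -0.005 -0.002  0.     0.001  0.    -0.003]
```

View pics/scene4.png

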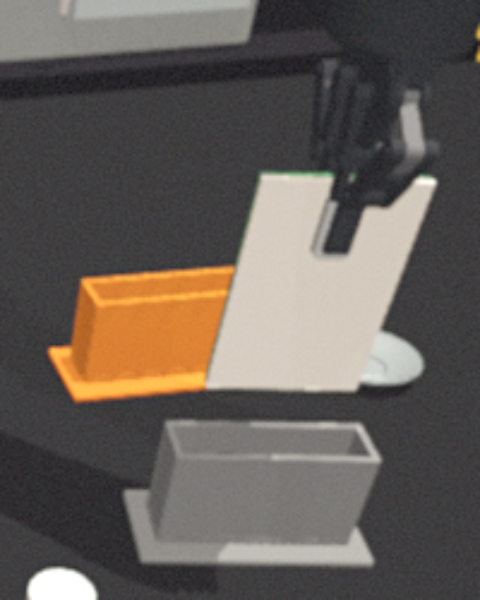

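View pics/top4.png

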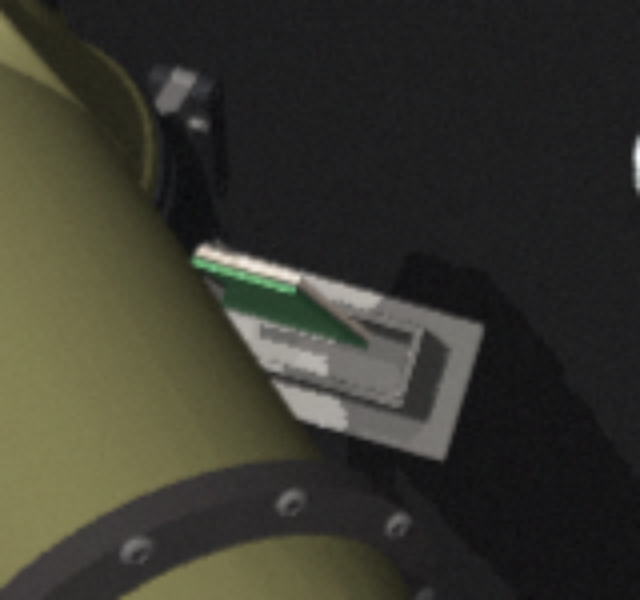

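```bash
python3 - <<'E'
from h import *
S=lambda x,y:(370+x/2.4-.3,60+y/2.4-.3)
z=.258-.1236
c=[onz('scene',*S(*p),z) for p in((207,388),(358,391))]
c2=[onz('scene',*S(*p),z+.15) for p in((261,179),(436,184))]
for q in(c,c2):
  d=q[1]-q[0];print(np.round(q,4),np.mean(q,0).round(4),np.linalg.norm(d),np.degrees(np.arctan2(d[1],d[0])))
print(onz('top',120+367/4-.4,110+347/4-.4,z))
E
```

```text
[[0.5306 0.1471 0.1344]
 [0.557  0.2437 0.1344]] [0.5438 0.1954 0.1344] 0.10021205525308863 74.73065228297925
[[0.5336 0.1455 0.2844]
 [0.562  0.2411 0.2844]] [0.5478 0.1933 0.2844] 0.09971820632310852 73.47881584151745
[0.52441721 0.15080875 0.1344    ]
```

The lower edge centre is at about (0.540, 0.196). The tank is at (0.539, 0.204), and the angles match within 0.5°. I'll shift and go down in stages.

Call:
{"api": "move_arm", "payload": {"targets": [{"fingers": 0, "x": -1, "y": 8, "z": -8, "turn": 0}, {"fingers": 0, "x": 0, "y": 0, "z": -10, "turn": 0}, {"fingers": 0, "x": 0, "y": 0, "z": -10, "turn": 0}, {"fingers": 0, "x": 0, "y": 0, "z": 0, "turn": 0}, {"fingers": 0, "x": 0, "y": 0, "z": 0, "turn": 0}]}}

```text
time_s: 7.95
ee_pos: [0.5395, 0.2041, 0.2265]
orientation: [[-0.021, 0.965, -0.261], [-0.014, -0.261, -0.965], [-1.0, -0.017, 0.019]]
contact_force: [0.0, -0.7, -1.7]
width: 0.0074
```

```bash
python3 - <<'E'
from h import *
a=grab_frame('scene')
save('scene5',cv2.resize(a[100:310,400:550],None,fx=2.8,fy=2.8))
s=read_state();print(s['ee_pos'],s['orientation'].round(4))
E
```

```text
[0.5394108  0.2040162  0.22646182] [[-0.0215  0.9651 -0.2609]
 [-0.014  -0.2612 -0.9652]
 [-0.9997 -0.0171  0.0191]]
```

View pics/scene5.png

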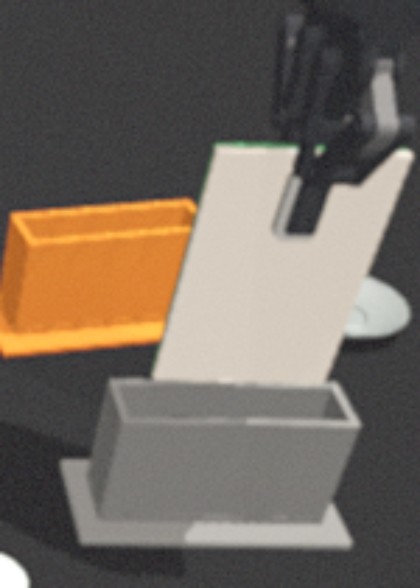

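The lower edge runs from (152,383) to (325,383) just above the rim, between the end walls and overlapping the rear rim line. I'll continue down and watch the force.

```bash
python3 - <<'E'
from h import *
S=lambda x,y:(400+x/2.8-.3,100+y/2.8-.3)
c=[onz('scene',*S(*p),.1029) for p in((152,383),(325,384))]
print(np.round(c,4),np.mean(c,0)-[.0039,-.001,0])
E
```

```text
[[0.53   0.151  0.1029]
 [0.5546 0.2501 0.1029]] [0.53842297 0.20153846 0.1029    ]
```

Call:
{"api": "move_arm", "payload": {"targets": [{"fingers": 0, "x": 0, "y": 0, "z": -8, "turn": 0}, {"fingers": 0, "x": 0, "y": 0, "z": -8, "turn": 0}, {"fingers": 0, "x": 0, "y": 0, "z": 0, "turn": 0}]}}

```text
time_s: 8.3
ee_pos: [0.5397, 0.204, 0.2096]
orientation: [[-0.02, 0.965, -0.261], [-0.014, -0.262, -0.965], [-1.0, -0.016, 0.019]]
contact_force: [-0.8, -0.3, -2.2]
width: 0.0077
```

Centred, with no contact force. Continuing down; the lower edge is at about 86 mm now.

Call:
{"api": "move_arm", "payload": {"targets": [{"fingers": 0, "x": 0, "y": 0, "z": -8, "turn": 0}, {"fingers": 0, "x": 0, "y": 0, "z": -8, "turn": 0}, {"fingers": 0, "x": 0, "y": 0, "z": -8, "turn": 0}, {"fingers": 0, "x": 0, "y": 0, "z": 0, "turn": 0}]}}

```text
time_s: 8.7
ee_pos: [0.5396, 0.2039, 0.1832]
orientation: [[-0.021, 0.965, -0.261], [-0.014, -0.262, -0.965], [-1.0, -0.016, 0.019]]
contact_force: [0.5, 0.5, -2.9]
width: 0.0075
```

```bash
python3 - <<'E'
from h import *
a=grab_frame('scene')
save('scene6',cv2.resize(a[130:310,400:550],None,fx=3,fy=3))
E
```

```text
(no output)
```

View pics/scene6.png

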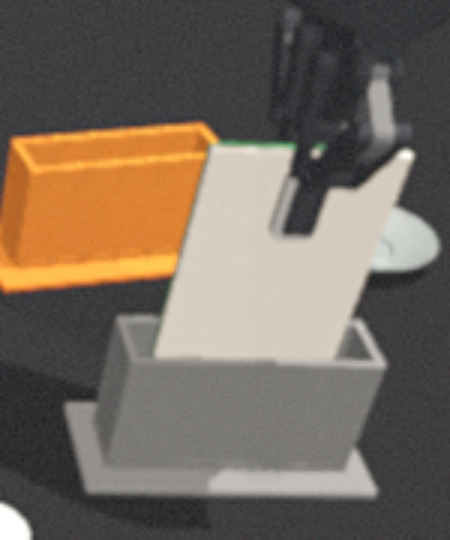

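The cassette is inside the tank, with visible rim at both ends, (120,320) and (375,350). About 48 mm remain to the floor.

Call:
{"api": "move_arm", "payload": {"targets": [{"fingers": 0, "x": 0, "y": 0, "z": -8, "turn": 0}, {"fingers": 0, "x": 0, "y": 0, "z": -8, "turn": 0}, {"fingers": 0, "x": 0, "y": 0, "z": -8, "turn": 0}, {"fingers": 0, "x": 0, "y": 0, "z": -8, "turn": 0}, {"fingers": 0, "x": 0, "y": 0, "z": -3, "turn": 0}, {"fingers": 0, "x": 0, "y": 0, "z": 0, "turn": 0}]}}

```text
time_s: 9.35
ee_pos: [0.54, 0.2042, 0.1457]
orientation: [[-0.02, 0.965, -0.261], [-0.013, -0.262, -0.965], [-1.0, -0.016, 0.018]]
contact_force: [-0.7, -0.3, -2.6]
width: 0.0075
```

Call:
{"api": "move_arm", "payload": {"targets": [{"fingers": 0, "x": 0, "y": 0, "z": -3, "turn": 0}, {"fingers": 0, "x": 0, "y": 0, "z": -3, "turn": 0}, {"fingers": 0, "x": 0, "y": 0, "z": -2, "turn": 0}, {"fingers": 0, "x": 0, "y": 0, "z": 0, "turn": 0}]}}

```text
time_s: 9.75
ee_pos: [0.5403, 0.2044, 0.1376]
orientation: [[-0.019, 0.965, -0.261], [-0.013, -0.262, -0.965], [-1.0, -0.015, 0.017]]
contact_force: [-0.8, 0.3, -2.3]
width: 0.0075
```

Call:
{"api": "move_arm", "payload": {"targets": [{"fingers": 0, "x": 0, "y": 0, "z": -1.5, "turn": 0}, {"fingers": 0, "x": 0, "y": 0, "z": -1, "turn": 0}]}}

```text
time_s: 9.95
ee_pos: [0.5405, 0.2045, 0.1352]
orientation: [[-0.018, 0.965, -0.261], [-0.013, -0.262, -0.965], [-1.0, -0.014, 0.017]]
contact_force: [0.2, -0.1, -1.5]
width: 0.0071
```

Call:
{"api": "move_arm", "payload": {"targets": [{"fingers": 0, "x": 0, "y": 0, "z": -1, "turn": 0}]}}

```text
time_s: 10.05
ee_pos: [0.5407, 0.2044, 0.1348]
orientation: [[-0.018, 0.965, -0.262], [-0.013, -0.262, -0.965], [-1.0, -0.014, 0.017]]
contact_force: [-2.9, -3.0, 10.8]
width: 0.0074
```

Floor contact, at about 11 N against a baseline of -2.5 N. I'll release gradually, so the panel settles against the finger and then the wall.

Call:
{"api": "move_arm", "payload": {"targets": [{"fingers": 0.15, "x": 0, "y": 0, "z": 0, "turn": 0}, {"fingers": 0.22, "x": 0, "y": 0, "z": 0, "turn": 0}, {"fingers": 0.3, "x": 0, "y": 0, "z": 0, "turn": 0}, {"fingers": 0.4, "x": 0, "y": 0, "z": 0, "turn": 0}, {"fingers": 0.5, "x": 0, "y": 0, "z": 0, "turn": 0}, {"fingers": 0.6, "x": 0, "y": 0, "z": 0, "turn": 0}, {"fingers": 0.7, "x": 0, "y": 0, "z": 0, "turn": 0}, {"fingers": 0.85, "x": 0, "y": 0, "z": 0, "turn": 0}, {"fingers": 1, "x": 0, "y": 0, "z": 0, "turn": 0}, {"fingers": 1, "x": 0, "y": 0, "z": 0, "turn": 0}, {"fingers": 1, "x": 0, "y": 0, "z": 0, "turn": 0}]}}

```text
time_s: 11.15
ee_pos: [0.5415, 0.205, 0.1357]
orientation: [[-0.015, 0.965, -0.262], [-0.012, -0.262, -0.965], [-1.0, -0.012, 0.015]]
contact_force: [0.6, 0.3, -0.3]
width: 0.0853
```

```bash
python3 - <<'E'
from h import *
a=grab_frame('scene');b=grab_frame('top')
save('scene7',cv2.resize(a[110:310,400:550],None,fx=3,fy=3));save('top7',cv2.resize(b[110:260,120:280],None,fx=4,fy=4))
s=read_state();print(s['ee_pos'],s['contact_force'],s['width'])
E
```

```text
[0.54150216 0.20506812 0.13568224] [0.38912857 0.03151564 0.11935822] 0.08520671892615081
```

View pics/scene7.png

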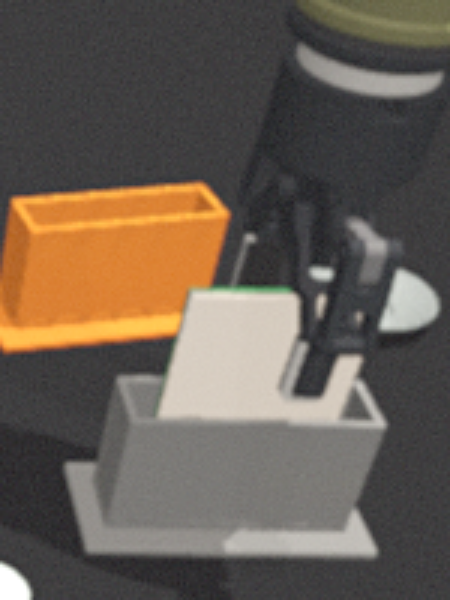

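View pics/top7.png

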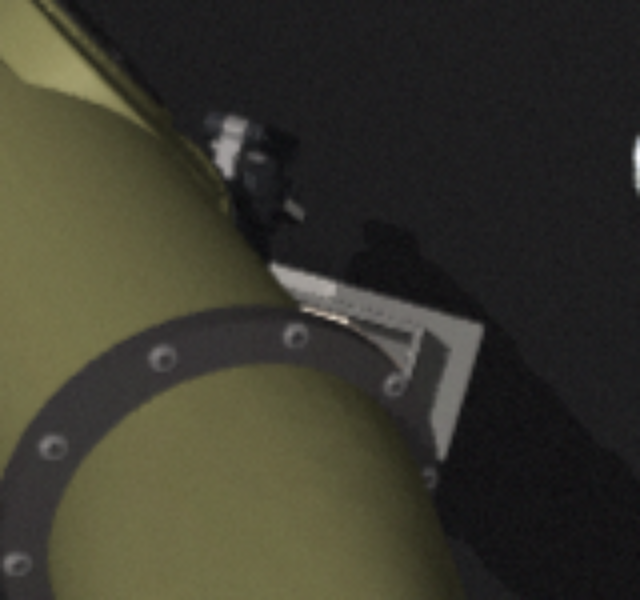

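Released: the cassette stands in the tank, its top edge from (190,290) to (300,290), leaning slightly toward the robot. Contact force is near 0. I'll go straight up, slowly at first.

Call:
{"api": "move_arm", "payload": {"targets": [{"fingers": 1, "x": 0, "y": 0, "z": 5, "turn": 0}, {"fingers": 1, "x": 0, "y": 0, "z": 8, "turn": 0}, {"fingers": 1, "x": 0, "y": 0, "z": 10, "turn": 0}, {"fingers": 1, "x": 0, "y": 0, "z": 10, "turn": 0}]}}

```text
time_s: 11.65
ee_pos: [0.5409, 0.2048, 0.1703]
orientation: [[-0.017, 0.965, -0.261], [-0.012, -0.261, -0.965], [-1.0, -0.013, 0.016]]
contact_force: [0.6, 0.7, -0.7]
width: 0.0857
```

Call:
{"api": "move_arm", "payload": {"targets": [{"fingers": 1, "x": 0, "y": 0, "z": 15, "turn": 0}, {"fingers": 1, "x": 0, "y": 0, "z": 20, "turn": 0}, {"fingers": 1, "x": 0, "y": 0, "z": 25, "turn": 0}, {"fingers": 1, "x": 0, "y": 0, "z": 25, "turn": 0}, {"fingers": 1, "x": 0, "y": -30, "z": 20, "turn": 0}, {"fingers": 1, "x": -10, "y": -40, "z": 0, "turn": 0}, {"fingers": 1, "x": -10, "y": -40, "z": 0, "turn": 0}, {"fingers": 1, "x": -10, "y": -40, "z": 0, "turn": 0}, {"fingers": 1, "x": -10, "y": -40, "z": 0, "turn": 0}, {"fingers": 1, "x": 0, "y": 0, "z": 0, "turn": 0}, {"fingers": 1, "x": 0, "y": 0, "z": 0, "turn": 0}]}}

```text
time_s: 12.75
ee_pos: [0.4986, 0.0115, 0.2927]
orientation: [[-0.003, 0.966, -0.258], [-0.008, -0.258, -0.966], [-1.0, -0.001, 0.009]]
contact_force: [0.6, 0.4, -0.6]
width: 0.0853
```

```bash
python3 - <<'E'
from h import *
a=grab_frame('scene');b=grab_frame('top')
save('scene8',a);save('top8',b)
s=read_state();print(s['time_s'],s['ee_pos'],s['contact_force'],abs(s['qvel']).max())
E
```

```text
12.85 [0.49879954 0.01212122 0.29228083] [-0.04247673  1.00943079 -0.01652704] 0.0229982701499261
```

View pics/scene8.png

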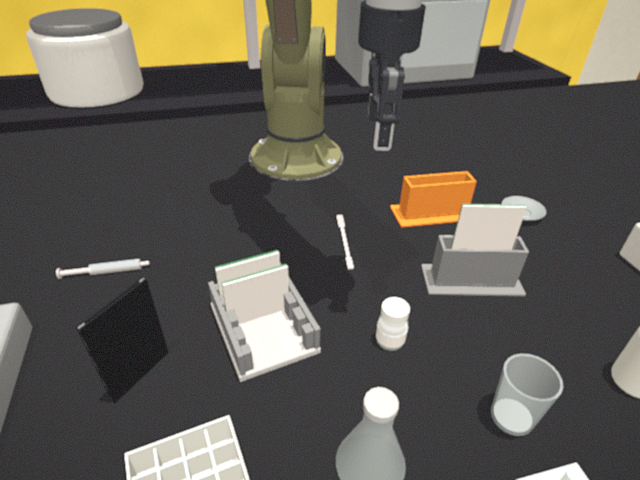

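View pics/top8.png

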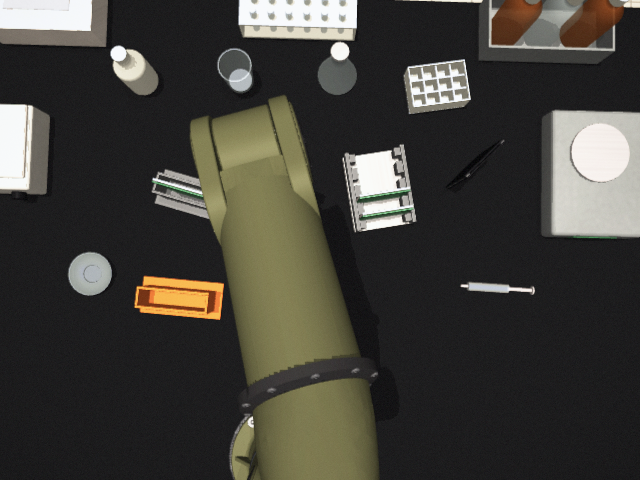

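The scene view shows the cassette standing lengthwise in the grey tank, (455..522, 205..250), and both shorts unchanged in the rack at (250,270) and (255,295). The gripper is clear of everything at (385,130). Handing in.

```bash
python3 -c "
from h import *
print(workorder.sign_off())"
```

```text
the job is handed in; nothing more can be done
None
```

The tall glass cassette now stands on its lower edge in the grey tank, lengthwise along it, and the job is handed in. I gripped it at the top, slid it straight up out of its slot, carried it over with the lower edge about 130–145 mm up, and lowered it in small steps. At the tank floor the contact force reached about 11 N. I then opened the fingers gradually and withdrew straight up.

- **Last checks, at about 12.9 s:** the cassette leans slightly on the tank's side. Both short cassettes are still in their slots. I did not touch the orange tank or the black panel. The gripper is clear, with only sensor noise of about 1 N on the tool.
- **Disagreements:** the two camera views differed by about 1–2 mm. The tool had drifted up to about 1.5° in tilt and a few mm in position. I corrected the position, but the moves offer no tilt control. No check failed.

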